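# Unclamp the welded stacking frame and stack it

## Task

The welding on the empty steel stacking frame in the fixture is finished: back off the screw clamp that holds it by a good quarter turn (the clamps are an unmarked left- and right-hand pair, so try both ways and feel which way this one loosens), then swing its arm about a right angle, clear of the frame. Lift the frame by its carry bar and stack it on the loaded frame with all four posts fully home in the corner sockets, lowered in and not dropped. Leave the loaded frame, the spare clamp and the tools on the bench where they are, and leave the clamp slack and swung aside.

Things in the scene. Friction and masses are not known exactly. Their poses are not given: they have to be found in the camera images.
- fixture: grey steel fixture plate with dark holes, fixed to the bench, 12 mm thick, -115 to 260 mm in its x, -90 to 175 mm in its y. Origin at bench height below the clamped frame's centre; x along the frame's long side, y towards the clamp columns, z up. Stop blocks 16 mm high on the plate stand 2.5 mm clear of the frame's feet at its -y side and both ends.
- frame: empty bare-steel stacking frame, 200 x 140 mm over its sockets, 98 mm tall, 0.6-0.9 kg. Origin at its centre at foot level, x along its long side, z up; same after half a turn. Four 18 mm square posts at (+-86,+-56) mm. Deck top at 35, underside of rails at 22 mm. Starts on the fixture plate, axes along the fixture's; the clamp's 18 mm foot presses on the deck at (0,55).
- frame_bar (a point): middle of the frame's carry bar, 82 mm above the frame's origin: a flat bar along the frame's x, 130 mm long, 10 mm thick, 20 mm tall (72-92 mm above the feet), open beside and below between its uprights at x = +-60 mm. Grip it across the 10 mm from above.
- lower: identical stacking frame, loose, standing on the bench, loaded with steel blanks up to 65 mm high (2.4 kg); origin and axes as for the frame. Each post carries a square socket cup, 23 mm inside, 28 outside, 18 deep: floor 80 mm, rim 98 mm above the origin.
- lower_seat (a point): where the origin of the stacked frame belongs: on the axis of the loaded frame, at the level of its socket floors (80 mm above its origin), long sides parallel, either way round.
- clamp_1: swing-arm screw clamp 1: foot flange and upright 24 mm column; origin on the column's axis at the fixture plate's top. Grey arm 70-90 mm above the origin (column top 96), 85 mm from column axis to spindle boss. The clamp at about (0,140) mm in the fixture's frame holds the frame; the other, parked at (225,140), is the spare. They are told apart only by place.
- handle_1 (a point): grip point of clamp 1's black wing handle, on the spindle's axis at the wing's mid height (137 mm above the bench when tight). The wing is an upright flat bar 70 mm long, 14 thick, 22 tall, on a 24 mm hub. x lies along the wing (same after half a turn), z up. Foot and handle rise 1.5 mm per rad of loosening.
- screw_1 (a joint): clamp 1's screw, rad, growing as it loosens: about -0.1 tight, -0.16 hard stop, 0 foot just leaves the work, free up to 6. One clamp of the pair loosens anticlockwise (from above), the other clockwise; unmarked, so try: the wrong way moves under 0.1 rad and goes solid, the right way turns with 0.1-0.2 Nm drag and stays where left.
- swing_1 (a joint): clamp 1's arm about its column, rad, positive anticlockwise from above; at 0 (start, within 0.08) it points along the clamp body's -y, over the frame; range -2 to 2. Stiff (0.35 Nm, about 4 N at the handle), stays where left. It carries spindle and handle round on an 85 mm radius. +1.57 points it along the fixture's +x, -1.57 along -x; both ways are clear, -x may be too near the robot.
- clamp_2: swing-arm screw clamp 2: foot flange and upright 24 mm column; origin on the column's axis at the fixture plate's top. Grey arm 70-90 mm above the origin (column top 96), 85 mm from column axis to spindle boss. The clamp at about (0,140) mm in the fixture's frame holds the frame; the other, parked at (225,140), is the spare. They are told apart only by place.
- handle_2 (a point): grip point of clamp 2's black wing handle, on the spindle's axis at the wing's mid height (137 mm above the bench when tight). The wing is an upright flat bar 70 mm long, 14 thick, 22 tall, on a 24 mm hub. x lies along the wing (same after half a turn), z up. Foot and handle rise 1.5 mm per rad of loosening.
- screw_2 (a joint): clamp 2's screw, rad, growing as it loosens: about -0.1 tight, -0.16 hard stop, 0 foot just leaves the work, free up to 6. One clamp of the pair loosens anticlockwise (from above), the other clockwise; unmarked, so try: the wrong way moves under 0.1 rad and goes solid, the right way turns with 0.1-0.2 Nm drag and stays where left.
- swing_2 (a joint): clamp 2's arm about its column, rad, positive anticlockwise from above; at 0 (start, within 0.08) it points along the clamp body's -y, over the frame; range -2 to 2. Stiff (0.35 Nm, about 4 N at the handle), stays where left. It carries spindle and handle round on an 85 mm radius. +1.57 points it along the fixture's +x, -1.57 along -x; both ways are clear, -x may be too near the robot.
- brush: bystander: a wire brush with a wooden handle, about 200 mm, lying on the bench beyond the loaded frame; origin at its middle underside.
- grinder: bystander: an angle grinder lying with its disc up, about 280 mm long and 80 mm tall, well to the robot's left; origin 45 mm behind the disc's axis, at the underside.
- chipping_hammer: bystander: a hammer, about 270 mm, lying well to the robot's right; origin at its middle underside.
Things that resemble listed ones, but are neither listed nor needed, are in the scene too. Leave any turquoise look-alike of the lower alone.

How it is judged:
By the outcome, as a careful person would: the job done as asked, in the order asked, and still so for the second after the job is handed in, with the robot touching nothing.
It also fails if it takes over 72 s, if anything falls off the work surface, if the arm or the gripper's body presses on something with over 40 N, if the wrist force passes 120 N, or if a joint passes its speed limit or range.

## Robot

A 6-joint arm with a two-finger parallel gripper is mounted at the origin on the work surface. World frame = base frame: x ahead of the robot, y to its left, z up, the work surface at z = 0. Lengths are in mm, angles in rad, forces in N, time in s.
With the tool pointing down it reaches from about 350 to 775 mm from the base axis. Payload 7.3 kg.
Tool frame: the origin (TCP) lies midway between the tips of the shut fingers; the grasp point (between the pads) lies 19 mm behind it (bot.tcp_to_grasp is the distance from the TCP to the grasp point, in mm); z points along the fingers, y is the line along which they close (so a half turn about z gives the same grasp; the last joint's range is limited). The gripper opens to 92 mm and grips with 3 to 60 N. Pads are 19 mm wide; open, the fingers measure 130 mm over their backs; the gripper's body (75 mm by 190 mm) begins 47 mm behind the grasp point.
Start: joints at [1.049, 0.342, 1.524, -0, 1.275, -0.146], TCP at [192.671, 488.388, 226.741] pointing down, gripper open.
Joint ranges: [-2.53, 2.53], [-0.77, 2.02], [0.04, 2.7], [-1, 4.14], [0.28, 2.66], [-3.11, 3.11]. Speed limits (rad/s): [2.57, 2.57, 3.14, 3.14, 3.14, 3.14].

## Interface

Orientations are given as [roll, pitch, yaw] about the fixed x, y, z axes, in that order (R = Rz(yaw) Ry(pitch) Rx(roll)).
In Python, from plant import bot, viewer gives the robot as it stands. The module is installed in compiled form; this text tells all that it offers.
- The arm moves only by the shell command python3 -m handwheel 'ROWS'. ROWS is text: rows parted by semicolons, each of 7 numbers parted by spaces: the shift along the tool's x, y, z scaled (see below), then the turn, a rotation vector about the tool's x, y, z scaled (see below), then the opening, from -1 (shut) to 1 (fully open), so that 0 is half open. In form: tx ty tz rx ry rz gripper; .... A call has 1 to 8 rows; each row is the pose to reach, as a shift and turn from the pose commanded when the call began, along the tool's axes at that moment, turning the shorter way round; what a row does not reach only later rows make up. The controller multiplies each number of a shift by 10 cm and each number of a turn by pi rad. A row lasts 1/12 s, in which the tool goes at most 41.7 mm and 7.16 degrees, less where a joint would pass 70% of its speed; a pose out of reach is approached as far as the arm can. A call with a number of a shift or a turn outside -1 to 1 is refused whole. A call with a gripper value outside its range is refused whole. The fingers move at their own pace and stop on an object; the grip force is fixed at half the most. Time passes only in rows, so rows that repeat a pose let the fingers close. It gives the time, the measured TCP pose, the force, the opening and the grip force at its end, in the units of the state.
- bot.get_obs(): the state, without advancing time (a new reading comes with each control period).
- viewer.capture(name): name is "scene" or "side" or "wrist"; returns a dict with "frame" (420x560x3 uint8, red, green, blue), "fov_y" (degrees; the focal length in pixels is half the picture's height over the tangent of half this angle, whatever the lens; pixels are square), "cx", "cy" (the principal point, pixels), "dist_coeffs" ([k1, k2, p1, p2, k3] as OpenCV has them; the pictures are not rectified), "T" (4x4, takes a point from camera to world coordinates). Camera axes: x right, y down, z forward; pixel columns grow to the right and rows downward; lengths in mm; the calibration is good to about 2 mm. A picture is of the moment at which its call begins. There is no depth.
- bot.close_job(): hands the job in; it is judged then, once.
Trained networks look in a picture, given as the dict that the camera call returned (one of the last four; its "shot" number tells which), for a name from the list of things; names that differ only in an ending like _2 or _b are one class to them, and where a whole thing is asked for, a point or a joint stands for the part that bears it (a point fixed in the world has none). Each returns a list of dicts, best first, with "score" (0 to 1); they miss things now and then, are a little off and sometimes report something else, mostly with a low value. They report only what shows in the picture. A call takes as long as a camera call. They do not tell look-alikes from the thing itself.
- viewer.recognise(target, picture): "centre" ([column, row] in pixels, amid what is visible of it).
- viewer.cut_out(target, picture): "pixels" (420x560 bool, what is visible of it) and "centre" ([column, row] in pixels, amid what is visible of it).
The state is a dict: "time": time; "joint_positions": joint angles; "dq": joint speeds; "tau": joint torques, N m; "tool_pos": TCP position; "tcp_rot": TCP orientation; "contact_force": force on the tool from outside, world axes, zero at the start; "moment": the same for the moment, N m; "grip_width": finger opening in mm; "finger_force": force on a finger pad.
Only numpy, scipy, OpenCV 4.12 (cv2) and the standard library are available. Lean on these libraries where they do the work, as an engineer would, in place of code of your own. Each camera call takes 0.05 s, during which the arm holds its last target. There are 200 camera calls.

## Working session

There is one attempt and no reset: what is moved stays moved. The work goes in short steps, Python scripts to look and compute and a shell command to move; the robot and the scene stay as the last step left them, time stands still between calls to the robot, and variables do not carry over. Pictures are saved under pics/ and viewed, at most 10 in all, crops included, and the job is handed in when it is done.

```bash
mkdir -p pics
cat > h.py <<'E'
import numpy as np, cv2
from plant import bot, viewer
from scipy.spatial.transform import Rotation as R
def K(p):
    f=p["frame"].shape[0]/2/np.tan(np.radians(p["fov_y"])/2)
    return np.array([[f,0,p["cx"]],[0,f,p["cy"]],[0,0,1.]])
def ray(p,px,z):
    "world point at height z seen at pixel px"
    u=cv2.undistortPoints(np.array([[px]],float),K(p),np.array(p["dist_coeffs"]))[0,0]
    T=np.array(p["T"]); d=T[:3,:3]@[u[0],u[1],1]; o=T[:3,3]
    return o+d*(z-o[2])/d[2]
def proj(p,X):
    T=np.linalg.inv(np.array(p["T"])); X=np.atleast_2d(X)
    rv=cv2.Rodrigues(T[:3,:3])[0]
    return cv2.projectPoints(X.astype(float),rv,T[:3,3],K(p),np.array(p["dist_coeffs"]))[0][:,0]
def save(p,n,crop=None,k=1):
    f=p["frame"][:,:,::-1].copy()
    if crop: f=f[crop[1]:crop[3],crop[0]:crop[2]]
    cv2.imwrite("pics/"+n,cv2.resize(f,None,fx=k,fy=k,interpolation=cv2.INTER_CUBIC))
def togo(pos,yaw=None):
    "shift in tool axes /100mm, yaw turn (tool z down) /pi"
    o=bot.get_obs(); Rt=R.from_euler('xyz',o["tcp_rot"])
    s=Rt.inv().apply(np.array(pos)-o["tool_pos"])/100
    r=None
    if yaw is not None:
        # yaw = world direction of tool x
        T=R.from_matrix(np.array([[np.cos(yaw),np.sin(yaw),0],[np.sin(yaw),-np.cos(yaw),0],[0,0,-1]]).astype(float))
        r=(Rt.inv()*T).as_rotvec()/np.pi
    return np.round(s,3), None if r is None else np.round(r,4)
E
python3 - <<'E'
from h import *
o=bot.get_obs(); print({k:np.round(v,3) for k,v in o.items()})
ps={n:viewer.capture(n) for n in("scene","side","wrist")}
for n,p in ps.items():
    save(p,n+"0.png"); print(n,np.round(p["T"],2).tolist(),p["fov_y"])
    for t in("fixture","frame","frame_bar","lower","clamp_1","handle_1","brush"):
        print(t,[(np.round(d["centre"]),round(d["score"],2)) for d in viewer.recognise(t,p)])
E
```

```text
{'time': np.float64(0.0), 'joint_positions': array([ 1.049,  0.343,  1.525,  0.   ,  1.275, -0.146]), 'dq': array([-0.001, -0.002,  0.001, -0.002, -0.001,  0.   ]), 'tau': array([-2.0000e-03, -4.3124e+01, -2.4422e+01,  7.2000e-02,  5.6000e-02,
       -0.0000e+00]), 'tool_pos': array([192.446, 488.003, 226.047]), 'tcp_rot': array([-3.14 , -0.   ,  2.766]), 'contact_force': array([ 1.109,  0.206, -0.014]), 'moment': array([ 0.033, -0.011,  0.005]), 'finger_force': np.float64(0.0), 'grip_width': np.float64(91.937)}
scene [[0.84, 0.42, -0.34, 1037.02], [0.55, -0.66, 0.51, -750.77], [-0.01, -0.62, -0.79, 1304.69], [0.0, 0.0, 0.0, 1.0]] 49.15565242699139
fixture [(array([337., 204.]), 0.94)]
frame [(array([296., 184.]), 0.57)]
frame_bar [(array([298., 189.]), 0.96)]
lower [(array([229., 280.]), 0.94), (array([149., 257.]), 0.91), (array([354., 295.]), 0.68)]
clamp_1 [(array([368., 181.]), 0.67), (array([306., 160.]), 0.61), (array([353., 130.]), 0.42)]
handle_1 [(array([302., 160.]), 0.63), (array([366., 179.]), 0.52)]
brush [(array([277., 318.]), 0.81)]
side [[0.99, -0.11, 0.13, 305.86], [-0.17, -0.66, 0.73, -1314.11], [0.01, -0.74, -0.67, 1321.17], [0.0, 0.0, 0.0, 1.0]] 47.79609705218705
fixture [(array([265., 187.]), 0.32)]
frame [(array([262., 189.]), 0.55)]
frame_bar [(array([264., 190.]), 0.96)]
lower [(array([285., 268.]), 0.78), (array([208., 298.]), 0.67)]
clamp_1 [(array([304., 158.]), 0.86), (array([256., 165.]), 0.51)]
handle_1 [(array([259., 164.]), 0.52), (array([310., 157.]), 0.45)]
brush [(array([337., 269.]), 0.85)]
wrist [[0.37, 0.89, 0.27, 119.02], [0.93, -0.35, -0.11, 518.73], [-0.0, 0.29, -0.96, 384.7], [0.0, 0.0, 0.0, 1.0]] 66.64000859623296
fixture [(array([212., 337.]), 0.55)]
frame []
frame_bar []
lower []
clamp_1 []
handle_1 []
brush []
```

Run:
```python
import cv2
for n,c in(("scene",(90,90,450,360)),("side",(130,90,420,330))):
    f=cv2.imread(f"pics/{n}0.png")[c[1]:c[3],c[0]:c[2]]
    k=min(800/f.shape[1],600/f.shape[0]); print(n,k)
    cv2.imwrite(f"pics/{n}0c.png",cv2.resize(f,None,fx=k,fy=k,interpolation=cv2.INTER_CUBIC))
```

```text
scene 2.2222222222222223
side 2.5
```

View pics/scene0c.png

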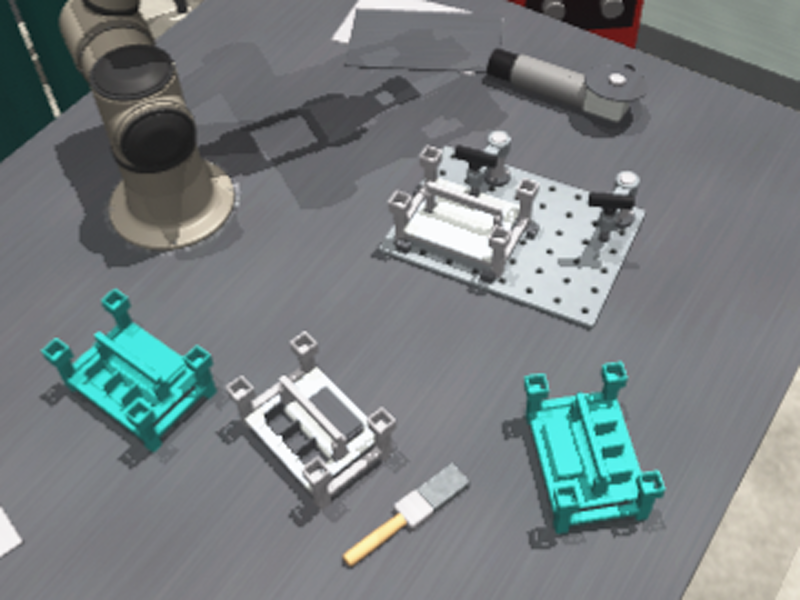

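View pics/side0c.png

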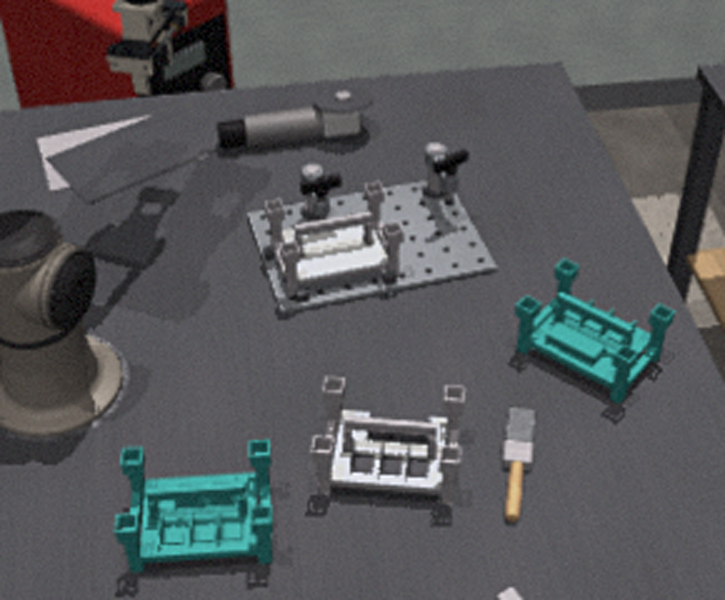

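Scene picture: the handle at (302,160) belongs to the clamp over the frame and (366,179) is the spare. The steel loaded frame is at (229,280); the turquoise ones at (149,257) and (354,295) are look-alikes. I choose handle (302,160), bar (298,189) and lower (229,280).

Run:
```python
from h import *
a=viewer.capture("scene"); b=viewer.capture("side")
for n,z,pa,pb in(("handle",137,(302,160),(259,164)),("spare",137,(366,179),(310,157)),("bar",94,(298,189),(264,190)),("lower",50,(229,280),(285,268))):
    print(n,np.round(ray(a,pa,z)),np.round(ray(b,pb,z)))
for p,c in((a,"scene"),(b,"side")):
  for d in viewer.cut_out("frame_bar",p)[:3]:
    m=d["pixels"].astype(np.uint8); print(c,"framecut",m.sum(),d["score"])
  for d in viewer.cut_out("fixture",p)[:1]:
    m=d["pixels"].astype(np.uint8); cs=max(cv2.findContours(m,0,2)[0],key=cv2.contourArea)
    h=cv2.approxPolyDP(cv2.convexHull(cs),6,True)[:,0]
    print(c,[(q.tolist(),np.round(ray(p,q,12)[:2]).tolist()) for q in h])
# lower socket rims from scene view (crop px/2.222+90): (304,345),(240,389),(380,422),(316,474)
q=[np.array(x)/2.2222+90 for x in((304,345),(240,389),(380,422),(316,474))]
P=np.array([ray(a,x,98)[:2] for x in q]);print("sockA",P.round(),P.mean(0).round(1))
q=[np.array(x)/2.5+[130,90] for x in((334,384),(322,443),(455,394),(451,453))]
P=np.array([ray(b,x,98)[:2] for x in q]);print("sockB",P.round(),P.mean(0).round(1))
```

```text
handle [447. 255. 137.] [460. 251. 137.]
spare [680. 294. 137.] [678. 267. 137.]
bar [488. 163.  94.] [464. 133.  94.]
lower [ 486. -242.   50.] [ 487. -246.   50.]
scene framecut 1845 0.59
scene framecut 152 0.31
scene [([295, 157], [351.0, 361.0]), ([312, 163], [425.0, 369.0])]
side framecut 1390 0.91
side [([327, 194], [735.0, 162.0]), ([244, 215], [375.0, 88.0]), ([231, 176], [342.0, 349.0]), ([297, 163], [649.0, 397.0])]
sockA [[ 424. -164.]
 [ 394. -271.]
 [ 588. -209.]
 [ 562. -318.]] [ 492.  -240.4]
sockB [[ 424. -163.]
 [ 394. -269.]
 [ 589. -209.]
 [ 562. -314.]] [ 492.3 -238.7]
```

Run:
```python
from h import *
a=viewer.capture("scene"); b=viewer.capture("side")
def f(p,L,k,o,z):
    P=np.array([ray(p,np.array(x)/k+o,z)[:2] for x in L]);print(P.round().tolist(),P.mean(0).round(1))
for p,L,k,o in((a,((431,153),(400,200),(527,190),(499,237)),2.2222,[90,90]),(b,((275,206),(290,252),(374,188),(393,232)),2.5,[130,90])): f(p,L,k,o,110)
for p,L,k,o in((a,((388,248),(590,325),(643,212),(448,145)),2.2222,[90,90]),(b,((282,314),(495,268),(455,180),(249,211)),2.5,[130,90])): f(p,L,k,o,12)
# handle wing: two ends; scene crop (457,153)-(497,158), spare
f(a,((460,153),(495,158)),2.2222,[90,90],148); f(b,((303,181),(338,183)),2.5,[130,90],148)
print(togo([460,250,235],0.2), bot.get_obs()["tcp_rot"])
```

```text
[[374.0, 247.0], [390.0, 133.0], [548.0, 260.0], [561.0, 151.0]] [468.3 198. ]
[[378.0, 242.0], [391.0, 121.0], [548.0, 265.0], [560.0, 145.0]] [469.3 193.2]
[[380.0, 107.0], [732.0, 147.0], [699.0, 404.0], [334.0, 363.0]] [536.2 254.9]
[[369.0, 85.0], [735.0, 141.0], [719.0, 394.0], [337.0, 361.0]] [540.  245.4]
[[434.0, 240.0], [487.0, 261.0]] [460.6 250.6]
[[428.0, 253.0], [484.0, 238.0]] [455.8 245.5]
(array([-3.362, -1.236, -0.083]), array([ 0.    , -0.    ,  0.8167])) [3.14150274e+00 2.03807713e-05 2.76580453e+00]
```

```bash
for i in 1; do python3 -m handwheel '-0.42 -0.15 0 0 0 0 1;-0.84 -0.31 0 0 0 0 1;-0.84 -0.31 0 0 0 0 1'; python3 -m handwheel '-0.42 -0.15 0 0 0 0 1;-0.84 -0.31 0 0 0 0 1;-0.84 -0.31 0 0 0 0 1'; python3 -m handwheel '-0.42 -0.15 0 0 0 0 1;-0.84 -0.31 0 0 0 0 1;-0.84 -0.31 0 0 0 0 1'; python3 -m handwheel '-0.42 -0.15 0 0 0 -0.06 1;-0.84 -0.31 0 0 0 -0.12 1;-0.84 -0.31 0 0 0 -0.12 1;-0.84 -0.31 0 0 0 -0.12 1;-0.84 -0.31 0 0 0 -0.12 1'; done
python3 - <<'E'
from h import *
p=viewer.capture("wrist"); save(p,"w1.png",k=1.4)
for t in("handle_1","clamp_1","frame_bar","frame"):
  for d in viewer.cut_out(t,p):
    ys,xs=np.nonzero(d["pixels"]); r=cv2.minAreaRect(np.c_[xs,ys].astype(np.float32))
    print(t,round(d["score"],2),d["centre"],r,ray(p,d["centre"],{"h":148}.get(t[0],94)).round(1))
E
```

```text
time: 1.85
tool_pos: [262.7, 425.7, 226.7]
tcp_rot: [-3.141, 0.002, 2.763]
contact_force: [1.7, 0.3, 0.1]
grip_width: 91.5
finger_force: 0.0
time: 2.1
tool_pos: [329.9, 365.9, 226.8]
tcp_rot: [-3.141, 0.002, 2.762]
contact_force: [1.0, 1.0, 0.2]
grip_width: 91.8
finger_force: 0.0
time: 2.35
tool_pos: [396.7, 306.2, 226.8]
tcp_rot: [-3.141, 0.002, 2.762]
contact_force: [-1.0, 0.2, 0.8]
grip_width: 91.8
finger_force: 0.0
time: 2.77
tool_pos: [459.6, 249.8, 226.5]
tcp_rot: [3.141, -0.001, 3.14]
contact_force: [0.3, -0.0, -0.5]
grip_width: 91.9
finger_force: 0.0
handle_1 0.59 [283.2, 196.8] ((286.6963806152344, 202.0293731689453), (87.14128112792969, 27.645044326782227), 84.47245788574219) [444.5 257.8 148. ]
clamp_1 0.85 [337.2, 187.6] ((333.71600341796875, 185.47439575195312), (88.86425018310547, 126.85454559326172), 70.70995330810547) [450.2 309.8  94. ]
clamp_1 0.77 [364.0, 331.3] ((364.5, 328.5), (29.0, 35.0), 90.0) [611.3 348.4  94. ]
frame_bar 0.63 [225.6, 176.9] ((218.86253356933594, 192.49713134765625), (204.0849609375, 168.00350952148438), 81.98876953125) [439.8 205.7  94. ]
frame 0.78 [228.6, 177.2] ((216.84474182128906, 191.43002319335938), (205.40689086914062, 169.127685546875), 83.2901611328125) [440.1 208.5  94. ]
```

View pics/w1.png

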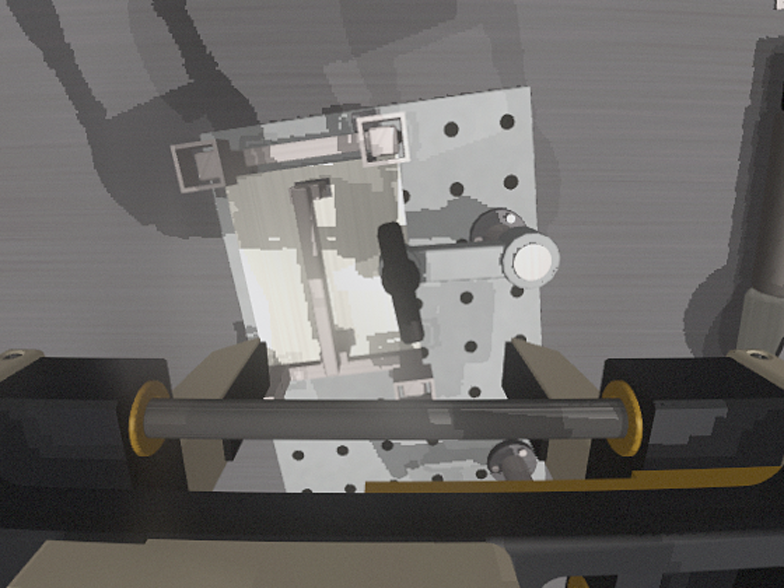

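The wrist picture shows the wing from (278,163) to (294,241), hub (286,200). The bar runs from (222,135) to (236,263), the column cap is at (381,187), and nothing blocks the handle.

Run:
```python
from h import *
p=viewer.capture("wrist")
for n,L,z in(("wing",((389,225),(413,340)),148),("bar",((305,190),(333,373)),104),("col",((533,262),),108),("sock",((199,167),(383,138)),110),("plate",((529,88),(213,132)),12)):
    P=np.array([ray(p,np.array(x)/1.4,z)[:2] for x in L]); d=P[-1]-P[0]
    print(n,P.round(1).tolist(),P.mean(0).round(1),np.hypot(*d).round(1),np.arctan2(d[1],d[0]).round(3))
for d in viewer.cut_out("handle_1",p)[:1]:
    ys,xs=np.nonzero(d["pixels"]); P=np.array([ray(p,x,146)[:2] for x in np.c_[xs,ys]])
    c=P.mean(0); w,v=np.linalg.eigh(np.cov((P-c).T)); print("cut",c,np.arctan2(v[1,1],v[0,1]),np.ptp((P-c)@v,axis=0))
```

```text
wing [[416.1, 254.5], [482.3, 268.6]] [449.2 261.5] 67.7 0.209
bar [[401.0, 202.9], [526.3, 216.2]] [463.7 209.5] 126.0 0.106
col [[445.6, 347.1]] [445.6 347.1] 0.0 0.0
sock [[386.6, 140.5], [370.5, 251.2]] [378.6 195.8] 111.8 1.715
plate [[329.1, 364.4], [361.9, 115.0]] [345.5 239.7] 251.6 -1.44
cut [449.07983593 260.52681697] -2.93258064585243 [21.20632165 71.43373633]
```

Run:
```python
from h import *
print(togo([449.3,261,120],np.pi+0.209))
```

```text
(array([0.098, 0.105, 1.069]), array([ 0.0001,  0.0001, -0.066 ]))
```

```bash
python3 -m handwheel '0.1 0.1 0.3 0 0 -0.03 1;0.1 0.1 0.6 0 0 -0.066 1;0.1 0.1 0.8 0 0 -0.066 1;0.1 0.1 0.95 0 0 -0.066 1;0.1 0.1 0.95 0 0 -0.066 1' && python3 -m handwheel '0 0 0.12 0 0 0 1;0 0 0.12 0 0 0 1;0 0 0.12 0 0 0 -1;0 0 0.12 0 0 0 -1;0 0 0.12 0 0 0 -1;0 0 0.12 0 0 0 -1;0 0 0.12 0 0 0 -1;0 0 0.12 0 0 0 -1'; python3 -m handwheel '0 0 0 0 0 0 -1;0 0 0 0 0 0 -1;0 0 0 0 0 0 -1'; python3 -c "
from h import *;o=bot.get_obs();print(o['moment'],o['joint_positions'])"
```

```text
time: 3.53
tool_pos: [447.6, 259.4, 128.8]
tcp_rot: [-3.141, -0.006, -2.933]
contact_force: [0.6, 0.9, -0.3]
grip_width: 91.9
finger_force: 0.0
time: 4.2
tool_pos: [449.8, 259.8, 120.1]
tcp_rot: [3.141, 0.001, -2.933]
contact_force: [-0.4, -0.2, -0.7]
grip_width: 56.5
finger_force: 0.0
time: 4.45
tool_pos: [449.7, 259.7, 119.7]
tcp_rot: [3.142, -0.0, -2.933]
contact_force: [-0.5, -0.4, -0.4]
grip_width: 36.4
finger_force: 0.0
[ 0.03375916  0.06212754 -0.04091128] [ 3.76018465e-01  4.44390193e-01  1.69010500e+00  8.98878995e-05
  1.00709535e+00 -1.40334240e+00]
```

```bash
python3 -m handwheel '0 0 0 0 0 0 -1;0 0 0 0 0 0 -1;0 0 0 0 0 0 -1;0 0 0 0 0 0 -1;0 0 0 0 0 0 -1;0 0 0 0 0 0 -1;0 0 0 0 0 0 -1;0 0 0 0 0 0 -1'; python3 -c "
from h import *;o=bot.get_obs();print(o['moment'])";  python3 -m handwheel '0 0 0 0 0 0 -1;0 0 0 0 0 0 -1;0 0 0 0 0 0.01 -1;0 0 0 0 0 0.02 -1;0 0 0 0 0 0.03 -1;0 0 0 0 0 0.04 -1;0 0 0 0 0 0.04 -1' ; python3 -c "
from h import *;o=bot.get_obs();print(o['moment'])"
```

```text
time: 5.12
tool_pos: [449.8, 259.0, 119.7]
tcp_rot: [-3.141, -0.0, -2.933]
contact_force: [0.8, -5.3, 1.3]
grip_width: 22.9
finger_force: 30.0
[-0.92584142 -0.15102411 -0.00364866]
time: 5.7
tool_pos: [450.1, 259.3, 119.8]
tcp_rot: [-3.141, 0.001, -3.059]
contact_force: [1.4, -4.8, -0.0]
grip_width: 22.8
finger_force: 30.0
[-0.69010234 -0.29653302  0.36442401]
```

```bash
python3 -m handwheel '0 0 0 0 0 0.02 -1;0 0 0 0 0 0.04 -1;0 0 0 0 0 0.04 -1' ; python3 -c "
from h import *;o=bot.get_obs();print(o['moment'])";python3 -m handwheel '0 0 0 0 0 -0.03 -1;0 0 0 0 0 -0.06 -1;0 0 0 0 0 -0.08 -1;0 0 0 0 0 -0.08 -1' ; python3 -c "
from h import *;o=bot.get_obs();print(o['moment'])
p=viewer.capture('wrist'); save(p,'w2.png',k=1.4)";python3 -m handwheel '0 0 0 0 0 -0.02 -1;0 0 0 0 0 -0.04 -1;0 0 0 0 0 -0.06 -1;0 0 0 0 0 -0.06 -1' ; python3 -c "
from h import *;o=bot.get_obs();print(o['moment'])"
```

```text
time: 5.95
tool_pos: [450.2, 259.6, 119.9]
tcp_rot: [-3.142, 0.001, 3.098]
contact_force: [2.1, -4.2, -0.2]
grip_width: 22.7
finger_force: 30.0
[-0.71396586 -0.43330381  0.2962264 ]
time: 6.28
tool_pos: [450.1, 259.2, 120.0]
tcp_rot: [-3.141, 0.001, -2.927]
contact_force: [1.8, -4.9, 2.1]
grip_width: 22.6
finger_force: 30.0
[-0.92915156 -0.31205499 -0.04621351]
time: 6.67
tool_pos: [450.3, 259.0, 120.2]
tcp_rot: [-3.14, 0.001, -2.739]
contact_force: [1.9, -6.3, 3.7]
grip_width: 22.9
finger_force: 30.0
[-1.1955572  -0.28484289 -0.08071965]
```

View pics/w2.png

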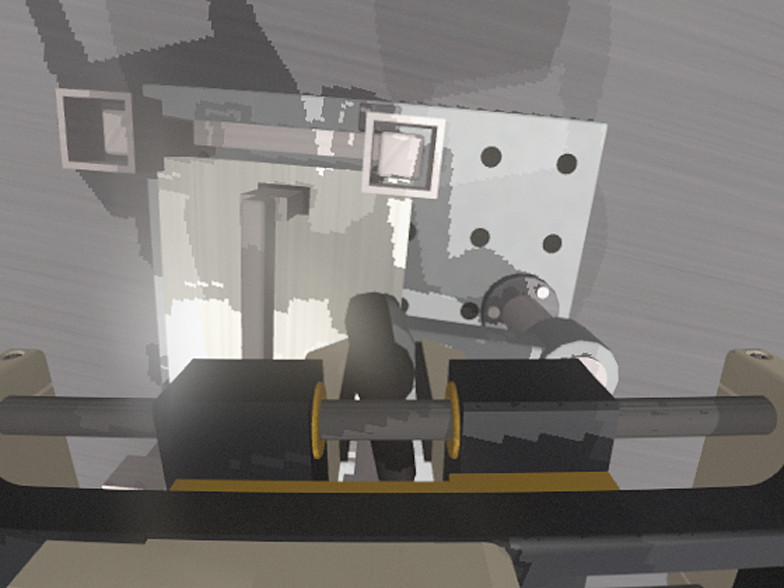

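The wrist picture shows the pads on the hub near (385,375), with the wing between them slightly skewed. The torque was 0.3 Nm clockwise and low anticlockwise with the handle rising, so anticlockwise looks like loosening. I'll continue that way and check.

```bash
python3 -m handwheel '0 0 0 0 0 -0.035 -1;0 0 0 0 0 -0.07 -1;0 0 -0.005 0 0 -0.105 -1;0 0 -0.008 0 0 -0.14 -1;0 0 -0.01 0 0 -0.175 -1;0 0 -0.01 0 0 -0.21 -1;0 0 -0.015 0 0 -0.24 -1;0 0 -0.015 0 0 -0.24 -1'
python3 - <<'E'
from h import *
o=bot.get_obs();print(o['moment'],o['joint_positions'])
p=viewer.capture('wrist'); save(p,'w3.png',k=1.2)
for n in("scene","side"):
  p=viewer.capture(n)
  for d in viewer.cut_out("handle_1",p)[:2]:
    ys,xs=np.nonzero(d["pixels"]); P=np.array([ray(p,x,140)[:2] for x in np.c_[xs,ys]])
    c=P.mean(0); w,v=np.linalg.eigh(np.cov((P-c).T)); print(n,d["score"],c,np.arctan2(v[1,1],v[0,1]),np.ptp((P-c)@v,axis=0))
E
```

```text
time: 7.33
tool_pos: [450.8, 258.4, 121.4]
tcp_rot: [-3.139, -0.001, -1.983]
contact_force: [4.8, -9.0, -0.3]
grip_width: 22.6
finger_force: 30.0
[-1.54773178 -0.71058714  0.06016491] [ 0.37443221  0.44235749  1.68792667 -0.00283422  1.01009183 -2.35331365]
scene 0.69 [681.78709434 279.1712718 ] 1.393749519006319 [72.51737831 92.66554611]
scene 0.47 [446.90994531 233.62066181] 1.8767471954193273 [22.93195853 32.28339014]
side 0.52 [683.07299269 282.77595815] -2.4406909916346047 [39.44370168 73.5488787 ]
side 0.38 [453.74950048 248.00189778] 1.4149357384286676 [ 8.80419002 54.7387547 ]
```

View pics/w3.png

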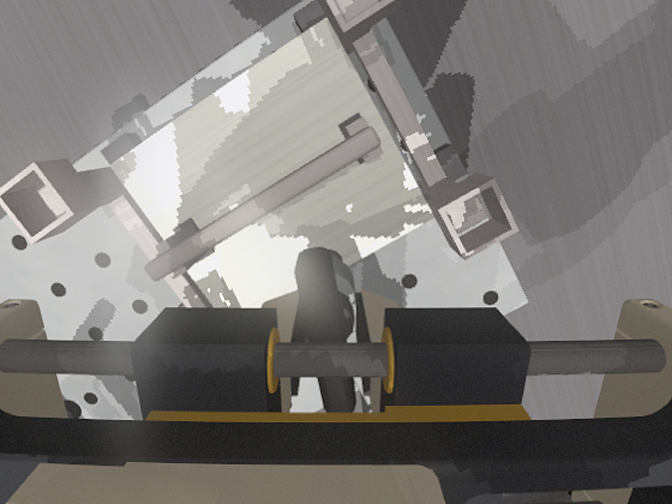

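The wing turned with the gripper, seen at (325,300) with the frame rotated behind it, so anticlockwise does loosen. I'll regrasp half a turn back to get wrist range.

```bash
python3 -m handwheel '0 0 0 0 0 0 1;0 0 0 0 0 0 1;0 0 0 0 0 0 1;0 0 0 0 0 0 1;0 0 0 0 0 0 1;0 0 0 0 0 0 1;0 0 0 0 0 0 1;0 0 0 0 0 0 1'|grep -v rot; for i in 1 2 3; do :; done
python3 -m handwheel '0 0 0 0 0 0 1;0 0 0 0 0 0 1;0 0 0 0 0 0.04 1;0 0 0 0 0 0.08 1;0 0 0 0 0 0.12 1;0 0 0 0 0 0.16 1;0 0 0 0 0 0.2 1;0 0 0 0 0 0.23 1'
python3 -m handwheel '0 0 0 0 0 0.04 1;0 0 0 0 0 0.08 1;0 0 0 0 0 0.12 1;0 0 0 0 0 0.16 1;0 0 0 0 0 0.2 1;0 0 0 0 0 0.24 1;0 0 0 0 0 0.24 1'
python3 -m handwheel '0 0 0 0 0 0.04 1;0 0 0 0 0 0.08 1;0 0 0 0 0 0.12 1;0 0 0 0 0 0.16 1;0 0 0 0 0 0.2 1;0 0 0 0 0 0.24 1;0 0 0 0 0 0.24 1'
python3 -m handwheel '0 0 0 0 0 0.04 1;0 0 0 0 0 0.08 1;0 0 0 0 0 0.12 1;0 0 0 0 0 0.16 1;0 0 0 0 0 0.2 1;0 0 0 0 0 0.24 1;0 0 0 0 0 0.24 1;0 0 0 0 0 0.24 1'
python3 - <<'E'
from h import *
for n in("scene","side"):
  p=viewer.capture(n); X=proj(p,[451,260,140])[0]; print(n,X); save(p,n+"4.png",tuple(int(v) for v in(X[0]-50,X[1]-40,X[0]+50,X[1]+35)),6)
p=viewer.capture("wrist")
for d in viewer.cut_out("handle_1",p)[:2]:print(d["score"],d["centre"],d["pixels"].sum())
save(p,"w4.png",k=1)
E
python3 -c "
import cv2,numpy as np
a=cv2.imread('pics/scene4.png');b=cv2.imread('pics/side4.png');w=cv2.imread('pics/w4.png')
cv2.imwrite('pics/m4.png',cv2.resize(np.hstack([a[:420],w[:,100:460],b[:420]] if 0 else [cv2.resize(a,(400,300)),cv2.resize(w,(400,300))]),(800,300)))"
```

```text
time: 8.25
tool_pos: [449.6, 259.9, 121.2]
contact_force: [-0.2, -0.8, 0.7]
grip_width: 71.3
finger_force: 0.0
time: 8.92
tool_pos: [449.7, 259.7, 121.2]
tcp_rot: [3.141, 0.0, -2.719]
contact_force: [0.2, -0.1, -1.2]
grip_width: 91.5
finger_force: 0.0
time: 9.5
tool_pos: [449.7, 259.8, 121.2]
tcp_rot: [3.141, -0.0, 2.812]
contact_force: [-0.4, 0.7, 0.0]
grip_width: 92.0
finger_force: 0.0
time: 10.08
tool_pos: [449.7, 259.7, 121.2]
tcp_rot: [3.141, -0.0, 2.061]
contact_force: [0.1, 0.6, 0.6]
grip_width: 91.6
finger_force: 0.0
time: 10.75
tool_pos: [449.7, 259.7, 121.2]
tcp_rot: [-3.142, -0.0, 1.316]
contact_force: [-0.9, -0.1, -0.0]
grip_width: 91.9
finger_force: 0.0
scene [303.88527348 158.9485351 ]
side [256.68236862 162.37571872]
```

View pics/m4.png

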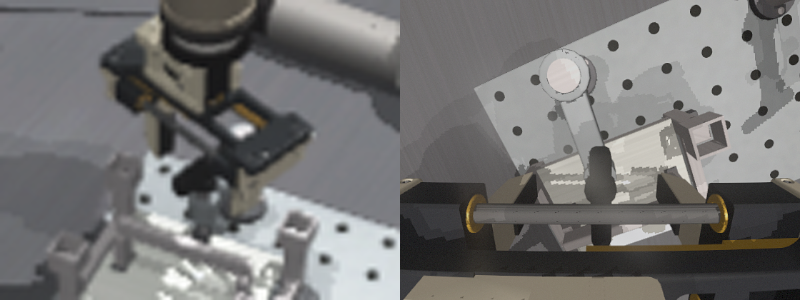

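The wrist view shows the wing (about (280,245)) in line with the gripper, centred. Close and loosen further.

```bash
python3 -m handwheel '0 0 0 0 0 0 -1;0 0 0 0 0 0 -1;0 0 0 0 0 0 -1;0 0 0 0 0 0 -1;0 0 0 0 0 0 -1;0 0 0 0 0 0 -1;0 0 0 0 0 0 -1;0 0 0 0 0 0 -1'>/dev/null; python3 -m handwheel '0 0 0 0 0 0 -1;0 0 0 0 0 0 -1;0 0 0 0 0 0 -1;0 0 0 0 0 0 -1;0 0 0 0 0 0 -1;0 0 0 0 0 0 -1;0 0 0 0 0 0 -1;0 0 0 0 0 0 -1'|grep -v rot;  python3 -m handwheel '0 0 0 0 0 0 -1;0 0 0 0 0 -0.035 -1;0 0 0 0 0 -0.07 -1;0 0 -0.005 0 0 -0.105 -1;0 0 -0.008 0 0 -0.14 -1;0 0 -0.01 0 0 -0.175 -1;0 0 -0.01 0 0 -0.21 -1;0 0 -0.013 0 0 -0.24 -1'; python3 -m handwheel '0 0 0 0 0 0 -1;0 0 0 0 0 -0.035 -1;0 0 -0.002 0 0 -0.06 -1;0 0 -0.003 0 0 -0.06 -1;0 0 -0.003 0 0 -0.06 -1';python3 - <<'E'
from h import *
o=bot.get_obs();print(o['moment'],o['joint_positions'])
p=viewer.capture('wrist'); save(p,'w5.png',k=1.)
# arc plan: column and handle now
c=np.array([445.6,347.1]); h=np.array(o["tool_pos"][:2]); print("rad",np.hypot(*(h-c)),np.arctan2(*(h-c)[::-1]))
E
```

```text
time: 12.28
tool_pos: [450.5, 259.4, 121.4]
contact_force: [4.5, -2.8, -2.1]
grip_width: 22.5
finger_force: 30.0
time: 12.95
tool_pos: [450.3, 259.3, 122.6]
tcp_rot: [3.141, 0.001, 2.067]
contact_force: [3.6, -2.1, -3.4]
grip_width: 22.6
finger_force: 30.0
time: 13.37
tool_pos: [450.2, 259.3, 122.8]
tcp_rot: [3.141, 0.001, 2.251]
contact_force: [4.0, -3.4, -0.9]
grip_width: 22.6
finger_force: 30.0
[-0.62220475 -0.54925269 -0.00705278] [ 3.75457761e-01  4.40565177e-01  1.68628435e+00 -9.51906635e-04
  1.01414803e+00 -3.04219920e-01]
rad 87.92610080025923 -1.5184104094531008
```

View pics/w5.png

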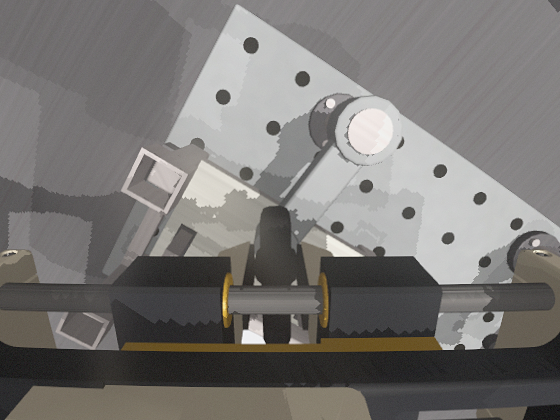

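Wrist picture: the wing is centred between the pads at (275,245), and the column cap is at (370,131). Next I'll plan the swing arc.

```bash
cat >> h.py <<'E'
def arc(c,dth,n):
    o=bot.get_obs(); Rt=R.from_euler('xyz',o["tcp_rot"]); p=np.array(o["tool_pos"])
    for i in range(1,n+1):
        t=dth*i/n; d=np.array([*c,p[2]]); q=d+R.from_euler('z',t).apply(p-d)
        print(np.round(Rt.inv().apply(q-p)/100,2)[:2], np.round(-t/np.pi,3))
E
python3 - <<'E'
from h import *
p=viewer.capture('wrist'); c=ray(p,(370,131),108); print(c)
h=np.array(bot.get_obs()["tool_pos"][:2]); v=c[:2]-h; print(np.hypot(*v))
c=h+v/np.hypot(*v)*85; print(c); arc(c,0.8,8)
E
```

```text
[446.07716714 345.48291625 108.        ]
86.25267893850784
[446.13582213 344.23161128]
[-0.05  0.07] -0.032
[-0.09  0.15] -0.064
[-0.12  0.23] -0.095
[-0.14  0.31] -0.127
[-0.16  0.39] -0.159
[-0.16  0.47] -0.191
[-0.16  0.56] -0.223
[-0.15  0.64] -0.255
```

```bash
python3 -m handwheel '-0.05 0.07 0 0 0 -0.032 -1;-0.09 0.15 0 0 0 -0.064 -1;-0.12 0.23 0 0 0 -0.095 -1;-0.14 0.31 0 0 0 -0.127 -1;-0.16 0.39 0 0 0 -0.159 -1;-0.16 0.47 0 0 0 -0.191 -1;-0.16 0.56 0 0 0 -0.223 -1;-0.15 0.64 0 0 0 -0.255 -1'; python3 -m handwheel '0 0 0 0 0 0 -1'
python3 - <<'E'
from h import *
arc([446.1,344.5],0.8,8); p=viewer.capture('wrist'); save(p,'w6.png')
E
```

```text
time: 14.13
tool_pos: [508.8, 286.7, 122.8]
tcp_rot: [-3.138, -0.001, 3.057]
contact_force: [0.9, -8.2, 2.2]
grip_width: 22.6
finger_force: 30.0
time: 14.22
tool_pos: [509.6, 287.5, 122.7]
tcp_rot: [-3.139, -0.0, 3.057]
contact_force: [1.8, -5.9, 1.9]
grip_width: 22.7
finger_force: 30.0
[-0.05  0.07] -0.032
[-0.09  0.15] -0.064
[-0.12  0.22] -0.095
[-0.15  0.31] -0.127
[-0.16  0.39] -0.159
[-0.17  0.47] -0.191
[-0.17  0.56] -0.223
[-0.16  0.64] -0.255
```

Going smoothly; second half of the swing, then release and rise.

```bash
python3 -m handwheel '-0.05 0.07 0 0 0 -0.032 -1;-0.09 0.15 0 0 0 -0.064 -1;-0.12 0.22 0 0 0 -0.095 -1;-0.15 0.31 0 0 0 -0.127 -1;-0.16 0.39 0 0 0 -0.159 -1;-0.17 0.47 0 0 0 -0.191 -1;-0.17 0.56 0 0 0 -0.223 -1;-0.16 0.64 0 0 0 -0.255 -1'; python3 -m handwheel '0 0 0 0 0 0 -1;0 0 0 0 0 0 0.6;0 0 0 0 0 0 0.6;0 0 0 0 0 0 0.6;0 0 0 0 0 0 0.6;0 0 0 0 0 0 0.6;0 0 0 0 0 0 0.6;0 0 0 0 0 0 0.6';  python3 -m handwheel '0 0 -0.2 0 0 0 0.6;0 0 -0.5 0 0 0 0.6;0 0 -0.8 0 0 0 0.6;0 0 -1 0 0 0 0.6;0 0 -1 0 0 0 0.6'
python3 - <<'E'
from h import *
# hover pose for frame view: above bar, gripper yaw so tool x along frame x
for y in(0.11,np.pi+0.11): print(togo([463,206,222.7],y))
print(bot.get_obs()["joint_positions"])
E
```

```text
time: 14.93
tool_pos: [531.3, 349.8, 122.8]
tcp_rot: [-3.14, -0.001, -2.426]
contact_force: [3.6, -4.8, 1.8]
grip_width: 22.7
finger_force: 30.0
time: 15.6
tool_pos: [530.4, 350.6, 122.8]
tcp_rot: [3.141, -0.0, -2.431]
contact_force: [-0.2, -0.1, -0.4]
grip_width: 64.7
finger_force: 0.0
time: 16.02
tool_pos: [532.4, 351.6, 228.4]
tcp_rot: [-3.139, 0.009, -2.431]
contact_force: [-0.1, -0.1, 0.1]
grip_width: 73.5
finger_force: 0.0
(array([ 1.477, -0.65 ,  0.045]), array([-4.000e-03,  3.000e-04, -8.087e-01]))
(array([ 1.477, -0.65 ,  0.045]), array([0.0002, 0.003 , 0.1913]))
[ 4.63481871e-01  5.48014137e-01  1.18848557e+00  1.89922079e-04
  1.39571802e+00 -1.81838141e+00]
```

```bash
python3 -m handwheel '0.28 -0.28 0 0 0 0.03 0.3;0.56 -0.55 0 0 0 0.06 0.3;0.8 -0.8 0 0 0 0.1 0.3;1 -0.97 0 0 0 0.14 0.3;1 -0.97 0 0 0 0.17 0.3;1 -0.97 0 0 0 0.191 0.3;1 -0.97 0 0 0 0.191 0.3;1 -0.97 0 0 0 0.191 0.3'
python3 - <<'E'
from h import *
p=viewer.capture('wrist'); save(p,'w7.png',k=1.4)
E
```

```text
time: 16.68
tool_pos: [517.9, 211.7, 222.4]
tcp_rot: [3.142, -0.001, -3.029]
contact_force: [0.7, -0.4, -0.4]
grip_width: 59.6
finger_force: 0.0
```

View pics/w7.png

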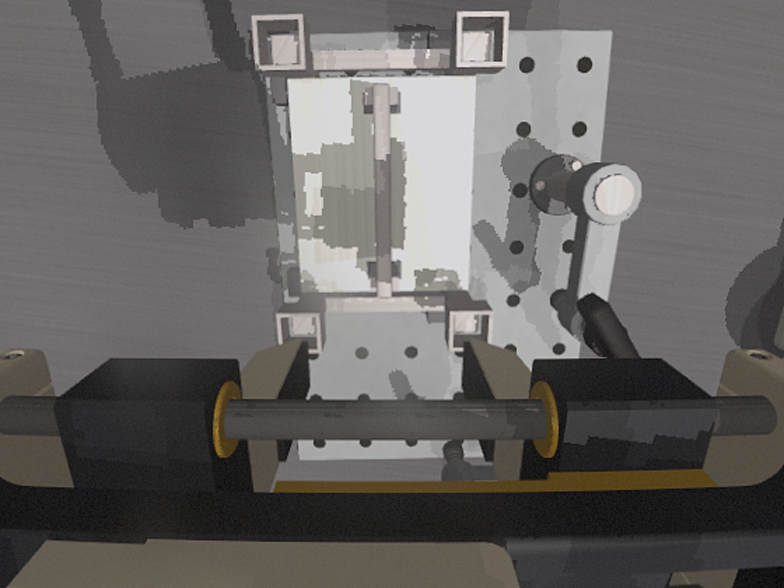

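The wrist picture shows the arm swung aside, with the handle at (430,230). The frame's four socket rims are at about (198,30), (345,29), (215,238) and (336,236), and the bar runs (272,61)-(274,213).

Run:
```python
from h import *
p=viewer.capture('wrist')
for n,L,z in(("sock",((277,42),(483,40),(301,332),(469,330)),110),("bar",((381,85),(384,298)),104)):
    P=np.array([ray(p,np.array(x)/1.4,z)[:2] for x in L]); print(n,P.round(1).tolist(),P.mean(0).round(1))
    for i,j in((0,2),(1,3),(0,1)):
        if j<len(P): d=P[j]-P[i];print(np.hypot(*d).round(1),np.arctan2(d[1],d[0]).round(3))
d=P[1]-P[0];print(np.arctan2(d[1],d[0]),np.hypot(*d)); c=P.mean(0)
print(togo([463.5,207,75+19],np.pi+.11))
```

```text
sock [[386.2, 138.8], [372.4, 251.5], [556.2, 162.8], [542.4, 271.6]] [464.3 206.2]
171.7 0.14
171.2 0.118
113.5 1.692
bar [[401.3, 198.1], [528.8, 214.3]] [465.  206.2]
128.5 0.126
0.1259782062728393 128.46257914373297
(array([0.546, 0.011, 1.285]), array([ 0.    , -0.0002,  0.0011]))
```

```bash
python3 -m handwheel '0.27 0 0.25 0 0 0 0.3;0.53 0 0.5 0 0 -0.002 0.3;0.535 0.005 0.8 0 0 -0.002 0.3;0.535 0.005 1 0 0 -0.002 0.3;0.535 0.005 1 0 0 -0.002 0.3;0.535 0.005 1 0 0 -0.002 0.3'; python3 -m handwheel '0 0 0.25 0 0 0 0.3;0 0 0.475 0 0 0 0.3;0 0 0.475 0 0 0 -1;0 0 0.475 0 0 0 -1;0 0 0.475 0 0 0 -1;0 0 0.475 0 0 0 -1;0 0 0.475 0 0 0 -1;0 0 0.475 0 0 0 -1';python3 -m handwheel '0 0 0 0 0 0 -1;0 0 0 0 0 0 -1;0 0 0 0 0 0 -1;0 0 0 0 0 0 -1;0 0 0 0 0 0 -1;0 0 0 0 0 0 -1;0 0 0 0 0 0 -1;0 0 0 0 0 0 -1'
```

```text
time: 17.28
tool_pos: [464.6, 206.6, 122.5]
tcp_rot: [-3.141, -0.002, -3.023]
contact_force: [-0.8, 0.2, 0.7]
grip_width: 59.9
finger_force: 0.0
time: 17.95
tool_pos: [465.5, 206.6, 76.4]
tcp_rot: [3.141, 0.002, -3.024]
contact_force: [-0.9, 0.9, 0.3]
grip_width: 24.3
finger_force: 0.0
time: 18.62
tool_pos: [465.3, 205.7, 75.8]
tcp_rot: [-3.14, 0.001, -3.024]
contact_force: [-0.7, -5.3, 5.2]
grip_width: 9.8
finger_force: 30.0
```

```bash
python3 -m handwheel '0 0 -0.05 0 0 0 -1;0 0 -0.15 0 0 0 -1;0 0 -0.3 0 0 0 -1;0 0 -0.5 0 0 0 -1;0 0 -0.75 0 0 0 -1;0 0 -0.95 0 0 0 -1;0 0 -1 0 0 0 -1;0 0 -1 0 0 0 -1'
python3 - <<'E'
from h import *
o=bot.get_obs(); print(o["moment"],togo([492,-239.5,205],np.pi-.267+.007))
E
```

```text
time: 19.28
tool_pos: [465.4, 206.8, 176.6]
tcp_rot: [3.141, 0.003, -3.024]
contact_force: [-0.3, 0.1, -8.1]
grip_width: 10.1
finger_force: 30.0
[ 0.05443136  0.06747326 -0.02416302] (array([ 0.258, -4.463, -0.289]), array([0.0004, 0.0008, 0.1202]))
```

```bash
python3 -m handwheel '-0.05 -0.1 -0.1 0 0 0 -1;-0.13 -0.25 -0.2 0 0 0 -1;-0.22 -0.45 -0.3 0 0 0 -1;-0.32 -0.62 -0.38 0 0 0 -1;-0.39 -0.753 -0.41 0 0 0 -1' >/dev/null;  python3 -m handwheel '-0.1 -0.2 -0.1 0 0 0 -1;-0.2 -0.4 -0.2 0 0 0 -1;-0.3 -0.58 -0.3 0 0 0 -1;-0.39 -0.753 -0.41 0 0 0 -1' > /dev/null; python3 -m handwheel '-0.1 -0.2 -0.1 0 0 0.02 -1;-0.2 -0.4 -0.2 0 0 0.04 -1;-0.3 -0.6 -0.33 0 0 0.07 -1;-0.37 -0.72 -0.4 0 0 0.1 -1;-0.39 -0.753 -0.41 0 0 0.12 -1;-0.39 -0.753 -0.41 0 0 0.12 -1;-0.39 -0.753 -0.41 0 0 0.12 -1;-0.39 -0.753 -0.41 0 0 0.12 -1'
python3 - <<'E'
from h import *
p=viewer.capture('wrist'); save(p,'w8.png',k=1.4)
E
```

```text
time: 20.7
tool_pos: [606.8, -3.6, 296.5]
tcp_rot: [-3.142, -0.004, 2.885]
contact_force: [-0.5, 0.2, -8.8]
grip_width: 9.8
finger_force: 30.0
```

View pics/w8.png

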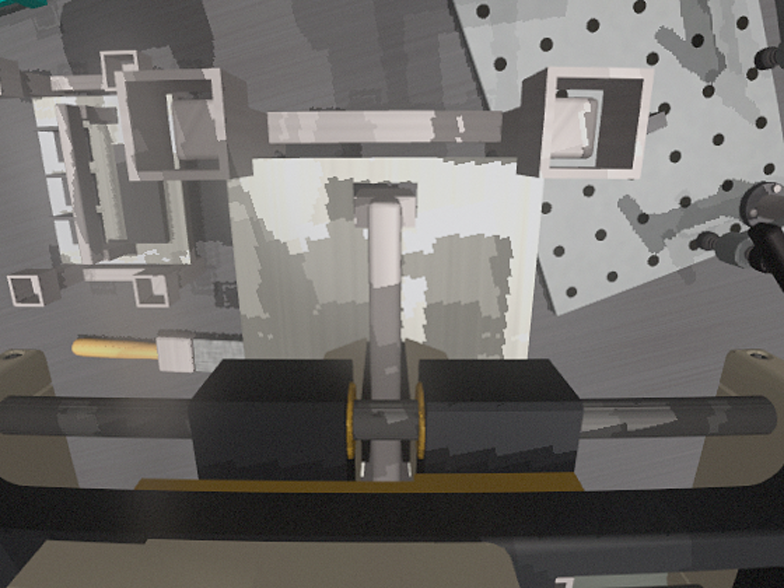

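The wrist picture shows three clear sockets of the steel loaded frame at (85,49), (19,208) and (109,207), beside the held frame. I'll fit the rims to the edges for both frames.

```bash
cat >> h.py <<'E'
from scipy.optimize import minimize
from scipy.ndimage import map_coordinates, gaussian_filter
def rims(x,y,yaw,z,which):
    L=[]
    t=np.linspace(-1,1,25)
    for sx,sy in which:
        for h in(14,11.5):
            sq=np.r_[np.c_[t*h,0*t+h],np.c_[t*h,0*t-h],np.c_[0*t+h,t*h],np.c_[0*t-h,t*h]]
            L.append(sq+[86*sx,56*sy])
    P=np.vstack(L); c,s=np.cos(yaw),np.sin(yaw)
    P=P@np.array([[c,s],[-s,c]])+[x,y]
    return np.c_[P,np.full(len(P),z)]
def fit(ps,x0,z,whichs,span=6):
    G=[]
    for p in ps:
        g=cv2.cvtColor(p["frame"],cv2.COLOR_RGB2LAB).astype(float)[:,:,0]
        e=np.hypot(cv2.Sobel(g,-1,1,0),cv2.Sobel(g,-1,0,1)); G.append(np.minimum(gaussian_filter(e,.7),150))
    def s(v):
        r=0
        for p,e,w in zip(ps,G,whichs):
            q=proj(p,rims(*v,z,w)); r+=map_coordinates(e,[q[:,1],q[:,0]],order=1).mean()
        return -r
    best=min(((s((x0[0]+a,x0[1]+b,x0[2]+c)),(x0[0]+a,x0[1]+b,x0[2]+c)) for a in np.arange(-span,span+1,1.5) for b in np.arange(-span,span+1,1.5) for c in(-.03,-.015,0,.015,.03)))
    m=minimize(s,best[1],method="Nelder-Mead",options=dict(initial_simplex=np.array(best[1])+np.array([[0,0,0],[1,0,0],[0,1,0],[0,0,.01]])))
    return m.x.round(3),-m.fun,-s(x0)
E
python3 - <<'E'
from h import *
w=viewer.capture("wrist"); a=viewer.capture("scene"); b=viewer.capture("side")
q=[np.array(x)/1.4 for x in((119,69),(152,291),(27,291))]
P=np.array([ray(w,x,98)[:2] for x in q]); print(P.round(1).tolist(),"c",((P[0]+P[2])/2).round(1))
al=[(1,1),(1,-1),(-1,1),(-1,-1)]; x0=np.array([*((P[0]+P[2])/2),-.267])
# lower's corners seen by the wrist camera
ws=[k for k in al if (proj(w,rims(*x0,98,[k]))>3).all()]; print(ws)
print("wrist",fit([w],x0,98,[ws])); print("scene",fit([a],x0,98,[al])); print("side",fit([b],x0,98,[al])); print("all",fit([w,a,b],x0,98,[ws,al,al]))
o=bot.get_obs(); t=o["tool_pos"]; y=o["tcp_rot"][2]-np.pi; print(t,y)
h0=np.array([t[0],t[1],y]); hs=[(-1,1),(-1,-1)]
print("held",fit([w],h0,t[2]-63.8+98,[hs])); print("heldscene",fit([a],h0,t[2]+34.2,[al]))
print("heldside",fit([b],h0,t[2]+34.2,[al]))
E
```

```text
[[417.6, -158.1], [585.9, -200.8], [557.3, -309.4]] c [ 487.5 -233.7]
[(1, 1), (1, -1), (-1, 1)]
wrist (array([ 4.87207e+02, -2.34024e+02, -2.51000e-01]), np.float64(135.40144188473755), np.float64(131.67087225356997))
scene (array([ 4.88785e+02, -2.38313e+02, -2.59000e-01]), np.float64(149.899920026699), np.float64(148.1852495170193))
side (array([ 4.89277e+02, -2.36855e+02, -2.89000e-01]), np.float64(147.1151592048728), np.float64(145.82523627222363))
all (array([ 4.87358e+02, -2.34152e+02, -2.51000e-01]), np.float64(429.0783064031061), np.float64(425.6813580428129))
[607.23451772  -3.6514332  297.98774887] -0.2580227374381612
held (array([ 6.05994e+02, -1.77400e+00, -2.57000e-01]), np.float64(113.71645599632647), np.float64(28.003725470416146))
heldscene (array([ 6.08681e+02, -4.79900e+00, -2.82000e-01]), np.float64(137.16305740775354), np.float64(135.295834224385))
heldside (array([ 6.07507e+02, -9.35100e+00, -2.39000e-01]), np.float64(119.79175382058762), np.float64(114.59105583967754))
```

```bash
python3 -m handwheel '0.05 -0.1 0 0 0 0 -1;0.1 -0.3 0 0 0 0 -1;0.15 -0.55 0 0 0 0 -1;0.18 -0.75 0 0 0 0 -1;0.186 -0.852 0 0 0 0 -1' >/dev/null; python3 -m handwheel '0.05 -0.2 0 0 0 0 -1;0.1 -0.42 0 0 0 0 -1;0.15 -0.65 0 0 0 0 -1;0.186 -0.852 0 0 0 0 -1' >/dev/null;python3 -m handwheel '0.05 -0.2 0.1 0 0 0 -1;0.1 -0.42 0.3 0 0 0 -1;0.15 -0.65 0.5 0 0 0 -1;0.186 -0.8 0.7 0 0 0 -1;0.186 -0.852 0.9 0 0 0 -1;0.187 -0.852 0.98 0 0 0 -1;0.187 -0.852 0.98 0 0 0 -1;0.187 -0.852 0.98 0 0 0 -1'
python3 - <<'E'
from h import *
import pickle
a=viewer.capture("scene"); b=viewer.capture("side"); w=viewer.capture("wrist")
pickle.dump((a,b,w),open("hov.pkl","wb"))
al=[(1,1),(1,-1),(-1,1),(-1,-1)]
o=bot.get_obs(); t=o["tool_pos"]; y=o["tcp_rot"][2]-np.pi; print(t,y)
h0=np.array([t[0],t[1],y]); z=t[2]+34.2
print("held scene",fit([a],h0,z,[al]),"side",fit([b],h0,z,[al]),"both",fit([a,b],h0,z,[al,al]),"wrist",fit([w],h0,z,[[(-1,1),(-1,-1)]]))
# visible lower sockets?
l0=np.array([488,-236.5,-.257]); print("low",fit([a],l0,98,[al]),fit([b],l0,98,[al]),fit([a,b],l0,98,[al,al]))
E
```

```text
time: 22.32
tool_pos: [488.3, -236.5, 200.9]
tcp_rot: [3.141, 0.0, 2.883]
contact_force: [0.3, -1.1, -7.0]
grip_width: 9.6
finger_force: 30.0
[ 488.98781352 -236.74088218  201.88654311] -0.25844719465930854
held scene (array([ 4.89212e+02, -2.44095e+02, -2.51000e-01]), np.float64(128.76287692595318), np.float64(121.60864290473674)) side (array([ 4.90724e+02, -2.39079e+02, -2.84000e-01]), np.float64(129.76738863063684), np.float64(127.1555902531054)) both (array([ 4.89338e+02, -2.42017e+02, -2.56000e-01]), np.float64(257.0059225892427), np.float64(248.76423315784214)) wrist (array([ 4.87929e+02, -2.34915e+02, -2.57000e-01]), np.float64(142.17201284048122), np.float64(24.75672196255857))
low (array([ 4.9027e+02, -2.3476e+02, -2.7900e-01]), np.float64(132.03853237139566), np.float64(129.0675139119187)) (array([ 4.92415e+02, -2.30889e+02, -2.32000e-01]), np.float64(130.7966514969524), np.float64(122.29952491623004)) (array([ 4.91683e+02, -2.34010e+02, -2.65000e-01]), np.float64(257.51975561964827), np.float64(251.36703882814874))
```

```bash
python3 -m handwheel '0 0 0.1 0 0 0 -1;0 0 0.2 0 0 0 -1;0 0 0.28 0 0 0 -1;0 0 0.34 0 0 0 -1;0 0 0.34 0 0 0 -1;0 0 0.34 0 0 0 -1'
python3 - <<'E'
from h import *
a=viewer.capture("scene"); b=viewer.capture("side"); w=viewer.capture("wrist")
im=[]
for n,p in(("a",a),("b",b)):
    X=proj(p,[488,-236,100])[0].astype(int); f=p["frame"][X[1]-50:X[1]+50,X[0]-67:X[0]+67,::-1]; im.append(cv2.resize(f,(400,300),interpolation=cv2.INTER_CUBIC))
    print(n,X)
W=cv2.resize(np.ascontiguousarray(w["frame"][:225,:,::-1]),(746,300))
W2=np.zeros((300,800,3),np.uint8); W2[:,:746]=W
cv2.imwrite("pics/m9.png",np.vstack([np.hstack(im),W2]))
E
```

```text
time: 22.97
tool_pos: [487.7, -236.8, 165.6]
tcp_rot: [3.141, -0.001, 2.882]
contact_force: [0.7, 0.6, -7.5]
grip_width: 9.9
finger_force: 30.0
a [229 270]
b [284 256]
```

View pics/m9.png

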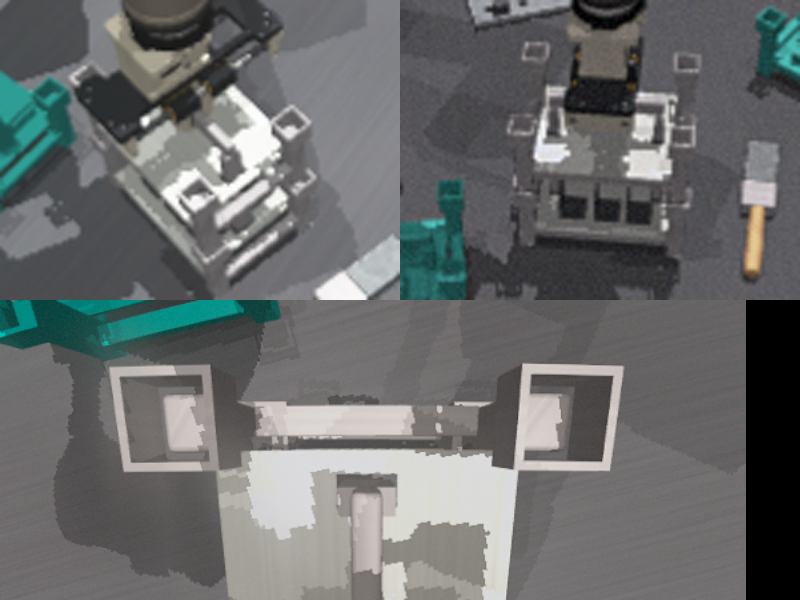

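The picture shows the held frame standing over the loaded one, with posts above sockets in both the scene (top left) and side (top right) views. I'll lower slowly by feel.

```bash
python3 -m handwheel '0 0 0.015 0 0 0 -1;0 0 0.03 0 0 0 -1;0 0 0.045 0 0 0 -1;0 0 0.06 0 0 0 -1;0 0 0.06 0 0 0 -1'; python3 -c "
from h import *;print(bot.get_obs()['moment'])"; python3 -m handwheel '0 0 0.01 0 0 0 -1;0 0 0.02 0 0 0 -1;0 0 0.02 0 0 0 -1'; python3 -c "
from h import *;print(bot.get_obs()['moment'])"
```

```text
time: 23.53
tool_pos: [487.8, -236.8, 159.9]
tcp_rot: [3.141, -0.001, 2.882]
contact_force: [-0.0, 0.8, -8.8]
grip_width: 9.8
finger_force: 30.0
[ 0.03445501  0.00608068 -0.02374198]
time: 23.78
tool_pos: [487.9, -236.9, 158.1]
tcp_rot: [3.141, -0.0, 2.882]
contact_force: [0.2, -0.6, -7.6]
grip_width: 9.6
finger_force: 30.0
[ 0.02426904 -0.01467639  0.02647886]
```

The posts are 4 mm inside the rims with no contact; continuing.

```bash
python3 -m handwheel '0 0 0.015 0 0 0 -1;0 0 0.03 0 0 0 -1;0 0 0.045 0 0 0 -1;0 0 0.06 0 0 0 -1;0 0 0.06 0 0 0 -1'; python3 -c "
from h import *;print(bot.get_obs()['moment'])"; python3 -m handwheel '0 0 0.01 0 0 0 -1;0 0 0.02 0 0 0 -1;0 0 0.03 0 0 0 -1;0 0 0.04 0 0 0 -1;0 0 0.05 0 0 0 -1;0 0 0.05 0 0 0 -1'; python3 -c "
from h import *;print(bot.get_obs()['moment'])"
```

```text
time: 24.2
tool_pos: [487.8, -236.8, 151.9]
tcp_rot: [3.141, -0.001, 2.882]
contact_force: [-0.5, 1.1, -7.3]
grip_width: 9.7
finger_force: 30.0
[ 0.02185817  0.03881296 -0.04512372]
time: 24.7
tool_pos: [487.8, -236.9, 147.0]
tcp_rot: [3.141, -0.0, 2.882]
contact_force: [0.6, 0.3, -7.0]
grip_width: 9.7
finger_force: 30.0
[ 0.00863535 -0.00140997 -0.02985116]
```

```bash
python3 -m handwheel '0 0 0.01 0 0 0 -1;0 0 0.02 0 0 0 -1;0 0 0.03 0 0 0 -1;0 0 0.03 0 0 0 -1;0 0 0.03 0 0 0 -1'; python3 -m handwheel '0 0 0.005 0 0 0 -1;0 0 0.01 0 0 0 -1;0 0 0.01 0 0 0 -1';python3 -c "
from h import *;print(bot.get_obs()['moment'])"
```

```text
time: 25.12
tool_pos: [487.9, -236.9, 144.2]
tcp_rot: [3.141, -0.0, 2.882]
contact_force: [-0.4, 0.6, -7.2]
grip_width: 9.7
finger_force: 30.0
time: 25.37
tool_pos: [488.1, -236.9, 143.8]
tcp_rot: [-3.142, 0.001, 2.882]
contact_force: [-1.3, 1.5, -2.3]
grip_width: 9.8
finger_force: 30.0
[0.22002382 0.25544045 0.0179934 ]
```

Contact came at 143.8 mm, exactly the seated height. I'll ease the weight on, release and rise.

```bash
python3 -m handwheel '0 0 0.005 0 0 0 -1;0 0 0.005 0 0 0 -1;0 0 0.005 0 0 0 -1'; python3 -m handwheel '0 0 0 0 0 0 0;0 0 0 0 0 0 0;0 0 0 0 0 0 0;0 0 0 0 0 0 0;0 0 0 0 0 0 0;0 0 0 0 0 0 0;0 0 0 0 0 0 0;0 0 0 0 0 0 0'; python3 -m handwheel '0 0 -0.1 0 0 0 0;0 0 -0.25 0 0 0 0;0 0 -0.5 0 0 0 0;0 0 -0.8 0 0 0 0;0 0 -1 0 0 0 0;0 0 -1 0 0 0 0'
python3 - <<'E'
from h import *
w=viewer.capture("wrist"); al=[(-1,1),(-1,-1)]
for z in(178,): print(fit([w],np.array([487.5,-235,-.256]),z,[al],4))
for n in("scene","side"):
    p=viewer.capture(n); L=[(1,1),(1,-1),(-1,1),(-1,-1)]
    print(n,[fit([p],np.array([488,-237,-.256]),z,[L],4)[1].round(1) for z in(178,184,190,196)])
E
```

```text
time: 25.62
tool_pos: [488.1, -236.9, 143.8]
tcp_rot: [-3.141, 0.001, 2.882]
contact_force: [-4.2, 2.6, 6.6]
grip_width: 9.9
finger_force: 30.0
time: 26.28
tool_pos: [488.0, -236.9, 142.8]
tcp_rot: [3.142, 0.0, 2.882]
contact_force: [0.7, -1.1, -0.5]
grip_width: 45.8
finger_force: 0.0
time: 26.78
tool_pos: [489.8, -238.1, 248.4]
tcp_rot: [-3.139, 0.009, 2.882]
contact_force: [0.2, 0.3, 0.6]
grip_width: 45.9
finger_force: 0.0
(array([ 4.8688e+02, -2.3518e+02, -2.5700e-01]), np.float64(140.99318037798383), np.float64(135.33394244560796))
scene [np.float64(142.5), np.float64(141.9), np.float64(141.1), np.float64(140.2)]
side [np.float64(124.9), np.float64(124.1), np.float64(123.9), np.float64(123.2)]
```

```bash
python3 -c "
from plant import bot;print(bot.close_job())"
```

```text
the job is handed in; nothing more can be done
None
```

The job is handed in: I backed the clamp off anticlockwise by roughly 2 rad, swung its arm about 1.5 rad clear towards the fixture's +x, and lowered the frame home into the loaded frame's sockets (contact at the expected seat height), all in about 27 s.

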